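# Empty the counting tray into the token box

### The job

Pick up the aluminium counting tray by its handle, tip it so that all four stacks of tokens slide off its open end into the open token box, without the gripper touching the tokens. Put the empty tray back down flat on the table and shut the box's lid fully. Leave the thread spool, the spare knob and the soap pump bottle where they are.

Things in the scene. Friction and masses are not known exactly. Their poses are not given: they have to be found in the camera images.
- tray: counting tray of polished aluminium, 150 (its x) x 80 mm (its y), about 250 g; origin at the centre of its underside, z up. Floor top at z = 5 mm; 3 mm walls up to z = 27 mm at both sides and the back (-x); the +x end is open. Tokens start to slide on it at a slope of 10 to 15 degrees and run off freely at 30 to 45. A handle bridges it crosswise at mid-length; tokens pass under it
- tray_handle (a point): centre of the tray's black grip bar, 85 mm above the tray's underside at mid-length; the bar runs along the tray's y, 84 mm long, 12 mm thick along the tray's x (grip it across that), 20 mm high. Free space between bar and floor: 70 mm
- tray_lip (a point): middle of the tray's open edge, on the floor's upper face, at [75, 0, 5] mm in the tray's frame; axes as the tray's
- tokens_1: small stack of five brass tokens that stay together as one rigid piece: a disc 24 mm across and 10 mm high, 40 g; origin at the centre of its underside, z up when it lies flat; starts lying in the tray
- tokens_2: small stack of five brass tokens that stay together as one rigid piece: a disc 24 mm across and 10 mm high, 40 g; origin at the centre of its underside, z up when it lies flat; starts lying in the tray
- tokens_3: small stack of five brass tokens that stay together as one rigid piece: a disc 24 mm across and 10 mm high, 40 g; origin at the centre of its underside, z up when it lies flat; starts lying in the tray
- tokens_4: small stack of five brass tokens that stay together as one rigid piece: a disc 24 mm across and 10 mm high, 40 g; origin at the centre of its underside, z up when it lies flat; starts lying in the tray
- token_box: steel box for tokens, 127 x 159 mm (its x, y), fixed to the table; origin at the centre of its underside, z up. Walls 2 mm thick, rims at z = 46 mm; inside spans x -58 to 56 and y -76 to 76 mm, floor at z = 2 mm. The lid is hinged along the +x side (away from the robot). A thin scatter of single tokens already lies on its floor: part of the box, not to be moved
- token_box_lid (a joint): angle of the box's lid: 0 shut, 1.57 upright. Hinge along the box's y at x = 61, z = 47 mm of its frame. Lid: shell 121 x 160 x 20 mm, 250 g, rim at hinge height when shut, then top at z = 67 mm; upright it spans x = 61 to 81, up to z = 169 mm. Near upright its stiff hinge holds it; pushed forward past about 1 rad it falls shut
- lid_edge (a point): middle of the lid's free edge; at [-62, 0, 56] mm in the box's frame when shut, above the hinge when open. A flat folded wire handle stands 4 mm off the lid's outer face; shut, it lies at x -31 to 0, y -38 to 38 mm of the box's frame
- spool: bystander: wooden thread spool, 28 mm across, 37 mm high, standing; origin at the centre of its underside
- spare_knob: bystander: round white spare knob, 44 mm across, 26 mm high; origin at the centre of its underside
- soap_pump: bystander: white pump bottle of hand soap, 56 x 72 x 182 mm, standing; origin at the centre of its underside
Mind the look-alikes: they are no part of the job. There is more than one size of the tray; the one meant has the size given above.

How it is judged (in metres and radians):
On the way:
1. all four stacks of tokens are inside the token box (x of tokens_1 in the frame of token_box between -0.06 and 0.058 m and y of tokens_1 in the frame of token_box between -0.078 and 0.078 m and z of tokens_1 in the frame of token_box between -0.005 and 0.045 m and x of tokens_2 in the frame of token_box between -0.06 and 0.058 m and y of tokens_2 in the frame of token_box between -0.078 and 0.078 m and z of tokens_2 in the frame of token_box between -0.005 and 0.045 m and x of tokens_3 in the frame of token_box between -0.06 and 0.058 m and y of tokens_3 in the frame of token_box between -0.078 and 0.078 m and z of tokens_3 in the frame of token_box between -0.005 and 0.045 m and x of tokens_4 in the frame of token_box between -0.06 and 0.058 m and y of tokens_4 in the frame of token_box between -0.078 and 0.078 m and z of tokens_4 in the frame of token_box between -0.005 and 0.045 m), for 0.2 s.
At the end, for the whole second after the job is handed in: All four stacks lie inside the token box, its lid is shut to within 0.06 rad, and the tray stands upright and flat on the table (tilt under 0.06 rad, underside within 5 mm of the table), at rest (all of step 1 and value of joint token_box_lid below 0.06 rad and angle between tray's own z axis and vertical below 0.06 rad and height (world z) of tray below 0.005 m and linear speed of tray below 0.02 m/s); the robot touches nothing.
It fails at once if the wooden thread spool is moved more than 30 mm (distance of spool from where it was at the start of the episode above 0.03 m).
It fails at once if the spare knob is moved more than 30 mm (distance of spare_knob from where it was at the start of the episode above 0.03 m).
It fails at once if the soap pump bottle is moved more than 30 mm (distance of soap_pump from where it was at the start of the episode above 0.03 m).
It fails at once if the gripper's fingers touch a stack of tokens (over 1 N) (contact force between the fingers and tokens_1 above 1 N or contact force between the fingers and tokens_2 above 1 N or contact force between the fingers and tokens_3 above 1 N or contact force between the fingers and tokens_4 above 1 N).
It also fails if it takes over 64 s, if anything falls off the work surface, if the arm or the gripper's body presses on something with over 40 N, if the wrist force passes 120 N, or if a joint passes its speed limit or range.

### The arm

A 6-joint arm with a two-finger parallel gripper is mounted at the origin on a cart in front of the work surface, level with it; the furniture and walls round the work are solid. World frame = base frame: x ahead of the robot, y to its left, z up, the work surface at z = 0. Lengths are in mm, angles in rad, forces in N, time in s.
With the tool pointing down it reaches from about 300 to 750 mm from the base axis. Payload 8.5 kg.
Tool frame: the origin (TCP) lies on the centre line of the jaws, within the pads' length; the fingertips stand 14 mm ahead of it and the grasp point (between the pads) lies 5 mm behind it; z points along the fingers, y is the line along which they close (so a half turn about z gives the same grasp; the last joint's range is limited). The gripper opens to 88 mm and grips with 3 to 60 N. Pads are 18 mm wide; open, the fingers measure 123 mm over their backs; the gripper's body (75 mm by 187 mm) begins 45 mm behind the grasp point.
Start: joints at [-1.38, 0.381, 1.297, -0, 1.464, -0.215], TCP at [217.107, -505.317, 252.748] pointing down, gripper open.
Joint ranges: [-3.11, 3.11], [-0.89, 2.33], [0.22, 2.48], [-1.42, 4.56], [0.17, 2.85], [-2.88, 2.88]. Speed limits (rad/s): [2.39, 2.39, 3.14, 3.14, 3.14, 3.14].

### API

Orientations are given as a unit quaternion [x, y, z, w].
In Python, from plant import arm gives the robot as it stands. The module is installed in compiled form; this text tells all that it offers.
- The arm moves only by the shell command python3 -m crank 'ROWS' [FORCE]. ROWS is a JSON object of lists of equal length, an entry for each row: "claw": the opening, from 0 (shut) to 1 (fully open); "dp": the shift along the tool's x, y, z in m, a list of three; "turn": the turn about the tool's z in rad. In form: {"claw": [claw, ...], "dp": [[tx, ty, tz], ...], "turn": [turn, ...]}. A call has 1 to 10 rows; each row shifts and turns the commanded pose from where the row before left it, along the tool's axes as they then stand; what a row does not reach is not made up. A row lasts 1/12 s, in which the tool goes at most 41.7 mm and 7.16 degrees, less where a joint would pass 70% of its speed; a pose out of reach is approached as far as the arm can. A call with a gripper value outside its range is refused whole. The fingers move at their own pace and stop on an object; FORCE is the grip in N (left out, the last holds). Time passes only in rows, so rows that do not move let the fingers close. It gives the time, the measured TCP pose, the force, the opening and the grip force at its end, in the units of the state.
- arm.get_state(): the state, without advancing time (a new reading comes with each control period).
- arm.snapshot(name): name is "scene" or "top" or "wrist"; returns a dict with "img" (420x560x3 uint8, red, green, blue), "fx", "fy", "cx", "cy" (pixels), "R" (3x3) and "t" (3): a world point X has camera coordinates R X + t. Camera axes: x right, y down, z forward; pixel columns grow to the right and rows downward; lengths in mm; the calibration is good to about 2 mm. A picture is of the moment at which its call begins. There is no depth.
- arm.finish_job(): hands the job in; it is judged then, once.
The state is a dict: "t": time; "joints": joint angles; "dq": joint speeds; "effort": joint torques, N m; "ee_pos": TCP position; "eef_rot": TCP orientation; "force": force on the tool from outside, world axes, zero at the start; "torque": the same for the moment, N m; "gripper_width": opening from 0.0 (shut) to 1.0 (fully open); "grip_force": force on a finger pad.
Only numpy, scipy, OpenCV 4.12 (cv2) and the standard library are available. Lean on these libraries where they do the work, as an engineer would, in place of code of your own. Each camera call takes 0.05 s, during which the arm holds its last target. There are 200 camera calls.

## Working session

There is one attempt and no reset: what is moved stays moved. The work goes in short steps, Python scripts to look and compute and a shell command to move; the robot and the scene stay as the last step left them, time stands still between calls to the robot, and variables do not carry over. Pictures are saved under pics/ and viewed, at most 10 in all, crops included, and the job is handed in when it is done.

```bash
mkdir -p pics; cat > h.py <<'E'
import numpy as np, cv2, json
from plant import arm
from scipy.spatial.transform import Rotation as Ro
def snap(n,fn=None):
    s=arm.snapshot(n)
    if fn: cv2.imwrite('pics/'+fn,np.array(s['img'])[:,:,::-1])
    return s
def ray(s,u,v,z):
    R=np.array(s['R']);t=np.array(s['t']).ravel()
    d=R.T@np.array([(u-s['cx'])/s['fx'],(v-s['cy'])/s['fy'],1]);c=-R.T@t
    return c+d*(z-c[2])/d[2]
def proj(s,X):
    p=np.array(s['R'])@np.array(X,float)+np.array(s['t']).ravel()
    return p[:2]/p[2]*[s['fx'],s['fy']]+[s['cx'],s['cy']]
E
python3 - <<'E'
from h import *
import pickle
for n in('top','scene'):
    s=snap(n,n+'0.png');pickle.dump(s,open(n+'.pkl','wb'));print(n,np.round(s['R'],3).tolist(),np.round(s['t'],1).tolist(),s['fx'])
st=arm.get_state();print(st['t'],st['ee_pos'],Ro.from_quat(st['eef_rot']).as_matrix().round(3))
E
```

```text
top [[0.017, -1.0, 0.005], [-0.994, -0.017, -0.106], [0.106, -0.004, -0.994]] [56.0, 547.4, 1500.1] 488.7762930759707
scene [[-0.588, -0.808, 0.013], [-0.626, 0.445, -0.64], [0.512, -0.385, -0.768]] [380.7, 375.0, 780.1] 395.84156226524436
0.1 [ 217.04324819 -505.11786523  252.21922632] [[ 0.919  0.395 -0.   ]
 [ 0.395 -0.919  0.001]
 [ 0.    -0.001 -1.   ]]
```

View pics/top0.png

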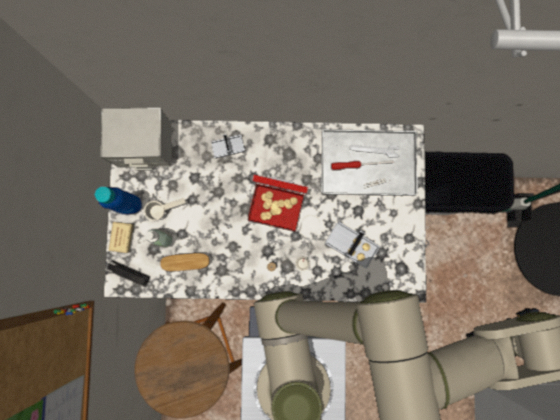

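View pics/scene0.png

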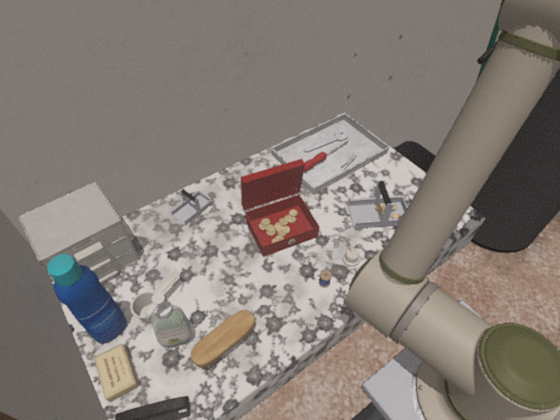

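Top view: there are two trays. One at (350,243) has a black bar and gold stacks at its right end (~(365,250)). A smaller empty one is at (228,146), next to the sink-side tray. The first fits, since it is bigger and holds tokens. The red box is at (277,204) with its lid at the upper edge, the spool at (271,267) and the knob at (302,263). I'll enlarge to confirm.

```bash
python3 - <<'E'
from h import *
a=cv2.imread('pics/top0.png');b=cv2.imread('pics/scene0.png')
A=cv2.resize(a[170:280,240:390],None,fx=5,fy=5,interpolation=cv2.INTER_CUBIC)
cv2.imwrite('pics/c1.png',A)
import pickle
s=pickle.load(open('top.pkl','rb'))
for n,u,v,z in[('bar',355,242,85),('small',228,146,60),('box',277,204,46),('spool',271,267,37),('knob',302,263,26)]:print(n,ray(s,u,v,z).round())
E
```

```text
bar [ 446. -176.   85.]
small [738. 215.  60.]
box [561.  60.  46.]
spool [367.  75.  37.]
knob [381. -21.  26.]
```

View pics/c1.png

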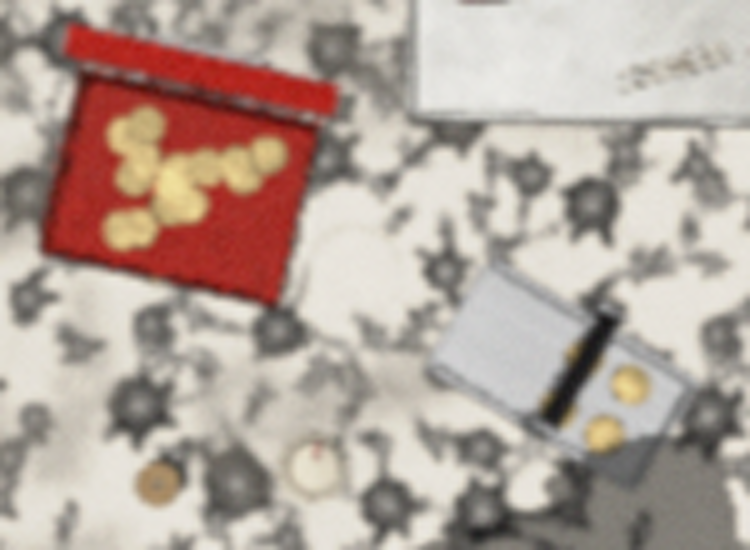

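The loaded tray at crop (565,375) matches: it is the larger one, with four stacks, a black bar and the tokens at the end away from the box. The moves only turn about tool z, so I'll test first whether running at the reach limit tilts the tool.

```bash
python3 -m crank '{"claw":[1,1,1,1,1,1,1],"dp":[[0,0.041,0],[0,0.041,0],[0,0.041,0],[0,0.041,0],[0,0.041,0],[0,0.041,0],[0,0.041,0]],"turn":[0,0,0,0,0,0,0]}'
python3 - <<'E'
from h import *
st=arm.get_state();print(st['t'],st['ee_pos'],np.round(st['joints'],3));print(Ro.from_quat(st['eef_rot']).as_matrix().round(3))
E
```

```text
t: 0.68
ee_pos: [320.1, -745.4, 245.3]
eef_rot: [0.98, 0.201, 0.001, 0.003]
force: [36.2, -97.4, 27.4]
gripper_width: 1.0
grip_force: 0.0
0.6833 [ 320.14828965 -745.41152964  245.30468394] [-1.311  0.954  0.221  0.002  1.962 -0.145]
[[ 0.919  0.395  0.003]
 [ 0.395 -0.919 -0.005]
 [ 0.001  0.005 -1.   ]]
```

The tool keeps its orientation at the limit, so the tray has to be tipped by leverage. I'll grip the bar by its two ends (84 mm) so it can pivot, then press the underside on the box's near rim behind the pivot. First I measure the box and tray and move over the tray.

```bash
python3 -m crank '{"claw":[1,1,1,1,1,1,1,1],"dp":[[0.012,-0.015,0],[0.022,-0.03,0],[0.023,-0.033,0],[0.023,-0.033,0],[0.023,-0.033,0],[0.023,-0.033,0],[0.023,-0.033,0],[0.023,-0.033,0]],"turn":[0,0,0,0,0,0,0,0]}' ; python3 -m crank '{"claw":[1,1,1,1,1,1,1,1,1,1],"dp":[[0.023,-0.033,-0.008],[0.023,-0.033,-0.008],[0.023,-0.033,-0.008],[0.023,-0.033,-0.008],[0.023,-0.033,-0.008],[0.023,-0.033,-0.008],[0.015,-0.025,0],[0.005,-0.01,0],[0,0,0],[0,0,0]],"turn":[0.1,0.1,0.1,0.1,0.1,0.1,0,0,0,0]}'
python3 - <<'E'
from h import *
s=snap('top','top1.png');im=s['img'];hsv=cv2.cvtColor(im,cv2.COLOR_RGB2HSV)
m=((hsv[...,0]<8)|(hsv[...,0]>172))&(hsv[...,1]>130)&(hsv[...,2]>60);m=m.astype(np.uint8);m[:165]=0;m[245:]=0;m[:,:235]=0;m[:,315:]=0
cs=cv2.findContours(m,0,2)[0]
for c in cs:
    if cv2.contourArea(c)>40:
        b=cv2.boxPoints(cv2.minAreaRect(c));print(cv2.contourArea(c),b.round(1).tolist(),[ray(s,u,v,46)[:2].round(1).tolist() for u,v in b])
st=arm.get_state();print(st['t'],st['ee_pos'],Ro.from_quat(st['eef_rot']).as_matrix().round(3).tolist(),st['force'])
w=snap('wrist','w1.png');print(np.round(w['R'],3).tolist(),w['fx'])
E
```

```text
t: 1.35
ee_pos: [382.1, -452.2, 244.1]
eef_rot: [0.979, 0.201, 0.001, 0.004]
force: [0.7, 0.1, 0.2]
gripper_width: 1.0
grip_force: 0.0
t: 2.18
ee_pos: [512.0, -210.0, 290.3]
eef_rot: [0.995, -0.097, 0.002, 0.004]
force: [0.0, 0.1, -0.2]
gripper_width: 1.002
grip_force: 0.0
2016.5 [[243.5, 218.60000610351562], [253.89999389648438, 174.3000030517578], [307.20001220703125, 186.8000030517578], [296.79998779296875, 231.10000610351562]] [[513.8, 162.2], [653.1, 133.1], [616.7, -33.5], [478.1, -2.9]]
2.2333 [ 511.72337776 -210.64818662  290.32366266] [[0.981, -0.193, 0.003], [-0.193, -0.981, -0.009], [0.004, 0.008, -1.0]] [-1.65597519  0.62103796  0.19318802]
[[-0.194, -0.981, 0.007], [-0.945, 0.189, 0.268], [-0.265, 0.045, -0.963]] 365.26900045950816
```

View pics/w1.png

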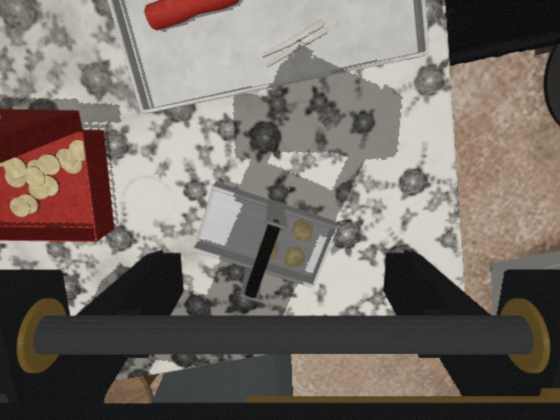

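The wrist view shows the tray at (265,235), with the bar running from (273,225) to (250,297), the stacks at right (300,240) and the open end at left (205,215). I'll extract the bar and tray numerically.

```bash
cat >> h.py <<'E'
def bar(s,roi,z=95):
    x0,x1,y0,y1=roi;g=np.array(s['img']).max(2);m=np.zeros(g.shape,np.uint8);m[y0:y1,x0:x1]=(g[y0:y1,x0:x1]<45)
    c=max(cv2.findContours(m,0,1)[0],key=cv2.contourArea)
    P=np.array([ray(s,u,v,z)[:2] for u,v in c[:,0]+0.0],np.float32)
    (ctr,wh,a)=cv2.minAreaRect(P);b=cv2.boxPoints((ctr,wh,a))
    e=b[1]-b[0] if np.linalg.norm(b[1]-b[0])>np.linalg.norm(b[2]-b[1]) else b[2]-b[1]
    print('bar',np.round(ctr,1),np.round(wh,1),'ang',np.degrees(np.arctan2(e[1],e[0])).round(2))
    return ctr
E
python3 - <<'E'
from h import *
w=snap('wrist');bar(w,(235,290,215,308))
for n,u,v,z in[('open far',215,183,27),('open near',195,246,27),('back',338,218,27),('back near',314,284,27)]:print(n,ray(w,u,v,z).round(1))
t=snap('top');bar(t,(345,368,228,258))
E
```

```text
bar [ 440.6 -175.6] [11.8 77.3] ang -30.12
open far [ 513.9 -136.3   27. ]
open near [446.4 -95.7  27. ]
back [ 447.3 -263.    27. ]
back near [ 371.5 -222.1   27. ]Traceback (most recent call last):
  File "<stdin>", line 4, in <module>
  File "h.py", line 17, in bar
    c=max(cv2.findContours(m,0,1)[0],key=cv2.contourArea)
ValueError: max() iterable argument is empty
```

```bash
python3 -m crank '{"claw":[1,1,1,1,1,1,1,1,1,1],"dp":[[0,0,0],[0,0,0],[0,0,0],[0,0,0],[0,0,0],[0,0,0],[0,0,0],[0,0,0],[0,0,0],[0,0,0]],"turn":[-0.124,-0.124,-0.124,-0.124,-0.124,-0.124,-0.124,-0.124,-0.124,-0.124]}'; python3 -m crank '{"claw":[1,1,1,1,1,1],"dp":[[0,-0.02,0.02],[0,-0.02,0.02],[0,-0.02,0.02],[-0.005,-0.02,0.02],[0,0,0.01],[0,0,0]],"turn":[0,0,0,0,0,0]}'
python3 - <<'E'
from h import *
st=arm.get_state();print(st['t'],st['ee_pos'],Ro.from_quat(st['eef_rot']).as_matrix().round(3).tolist(),st['force'])
w=snap('wrist','w2.png');print((-np.array(w['R']).T@np.array(w['t']).ravel()).round(1))
E
```

```text
t: 3.22
ee_pos: [511.9, -210.7, 290.8]
eef_rot: [0.865, 0.501, -0.001, 0.005]
force: [0.4, -0.1, 0.6]
gripper_width: 0.998
grip_force: 0.0
t: 3.72
ee_pos: [439.3, -174.7, 198.7]
eef_rot: [0.867, 0.499, -0.001, 0.003]
force: [0.3, 0.8, 0.3]
gripper_width: 1.001
grip_force: 0.0
3.7167 [ 439.32015141 -174.74756458  198.72287065] [[0.503, 0.864, 0.001], [0.864, -0.503, -0.007], [-0.005, 0.004, -1.0]] [0.3358391  0.78686247 0.26097476]
[ 473.5 -112.7  330.2]
```

View pics/w2.png

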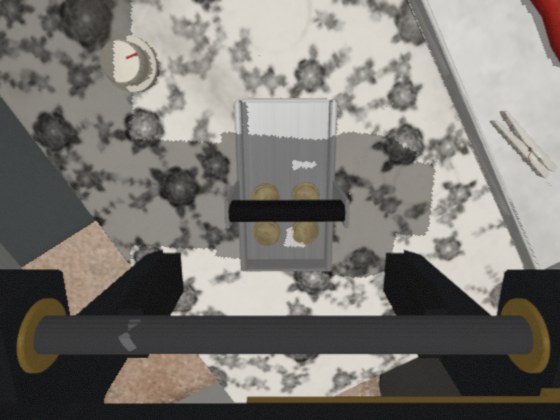

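The wrist view shows the bar at row 211 from col 228 to 345, roughly centred between the fingers. The stacks are at cols 265/305, near mid-length, and the open lip is at row 100. Something grey shows at the bar ends, so I'll enlarge.

```bash
python3 - <<'E'
from h import *
w=snap('wrist');a=cv2.imread('pics/w2.png')
cv2.imwrite('pics/c2.png',cv2.resize(a[180:240,215:360],None,fx=5.4,fy=5.4,interpolation=cv2.INTER_CUBIC))
bar(w,(215,360,190,235))
g=np.array(w['img']).max(2);print(g[211,220:236],g[211,338:354])
for u in(227.5,345.5):print(ray(w,u,211,85).round(1),ray(w,u,211,95).round(1))
E
```

```text
bar [ 441.3 -174.2] [14.8 77.4] ang -30.28
[143 141 132 121 119 106  69  30  21  26  20  25  27  20  20  22] [ 21  23  24  25  49  98 119 119 130 139 143 142 142 141 141 142]
[ 405.4 -157.    85. ] [ 408.2 -155.2   95. ]
[ 477.1 -198.9   85. ] [ 476.9 -195.4   95. ]
```

View pics/c2.png

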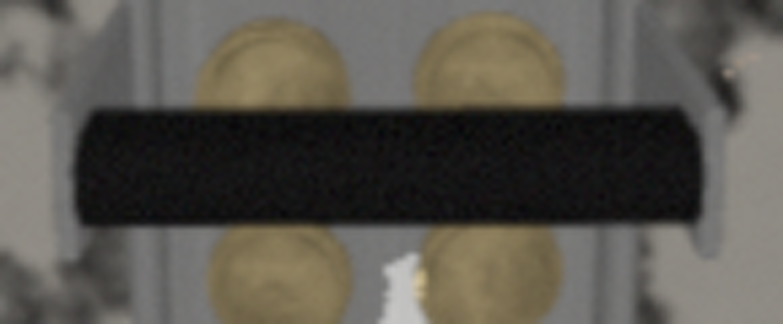

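Plates cap the bar ends. Their outer span is about 84 mm (crop cols 55–722), which matches the stated length. The offset is about +3 mm in tool y. I'll lower to just above and recheck.

```bash
python3 -m crank '{"claw":[1,1,1,1,1],"dp":[[0,0.003,0.02],[0,0,0.02],[0,0,0.02],[0,0,0.01],[0,0,0]],"turn":[0,0,0,0,0]}'
python3 - <<'E'
from h import *
st=arm.get_state();print(st['t'],st['ee_pos'])
w=snap('wrist','w3.png')
R=Ro.from_quat(st['eef_rot']).as_matrix()
print('tips',[proj(w,st['ee_pos']+R@[0,y,14]).round(1).tolist() for y in(-44,44)],'ends',[proj(w,[st['ee_pos'][0],st['ee_pos'][1],95]+R@[0,y,0]).round(1).tolist() for y in(-42,42)])
E
```

```text
t: 4.23
ee_pos: [444.0, -177.2, 129.2]
eef_rot: [0.866, 0.499, -0.001, 0.004]
force: [-1.1, 0.2, -0.2]
gripper_width: 1.001
grip_force: 0.0
4.2333 [ 443.97600729 -177.20616362  129.23934967]
tips [[185.0, 272.5], [386.7, 272.5]] ends [[199.4, 254.0], [370.9, 254.0]]
```

View pics/w3.png

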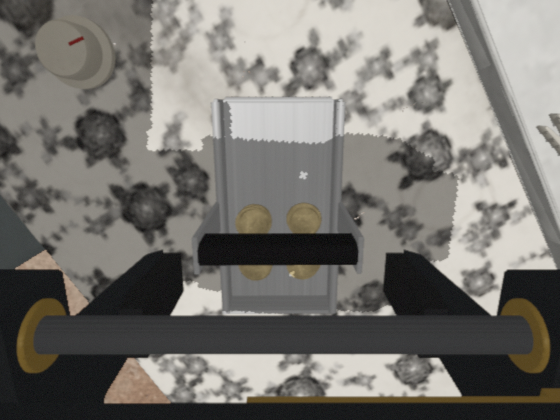

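```bash
python3 -m crank '{"claw":[1,1,1],"dp":[[0,-0.002,0.01],[0,0,0],[0,0,0]],"turn":[0,0,0]}'
python3 - <<'E'
from h import *
st=arm.get_state();print(st['t'],st['ee_pos'])
w=snap('wrist','w4.png');R=Ro.from_quat(st['eef_rot']).as_matrix()
print('tips',[proj(w,st['ee_pos']+R@[0,y,14]).round(1).tolist() for y in(-44,44)],'ends',[proj(w,[st['ee_pos'][0],st['ee_pos'][1],95]+R@[0,y,0]).round(1).tolist() for y in(-42,42)])
g=np.array(w['img']).max(2)
for r in(252,258,264,270):print(r,g[r,174:206].tolist(),g[r,356:392].tolist())
E
```

```text
t: 4.53
ee_pos: [442.7, -176.3, 121.2]
eef_rot: [0.866, 0.499, -0.0, 0.005]
force: [-0.5, -0.7, -0.4]
gripper_width: 0.999
grip_force: 0.0
4.5333 [ 442.72467236 -176.32007609  121.21549797]
tips [[185.0, 272.5], [386.6, 272.5]] ends [[195.5, 260.7], [374.8, 260.7]]
252 [101, 103, 104, 105, 105, 106, 114, 131, 140, 144, 143, 144, 142, 143, 143, 142, 133, 119, 116, 116, 117, 115, 107, 78, 37, 23, 21, 23, 18, 12, 24, 19] [21, 22, 22, 20, 23, 16, 18, 52, 91, 109, 115, 117, 116, 118, 132, 142, 143, 143, 142, 142, 143, 143, 142, 141, 143, 142, 143, 142, 142, 132, 114, 104, 104, 105, 105, 102]
258 [22, 24, 24, 20, 25, 21, 27, 49, 62, 75, 89, 106, 120, 129, 133, 134, 134, 127, 120, 120, 118, 116, 86, 36, 21, 20, 16, 26, 20, 21, 19, 24] [19, 17, 24, 22, 22, 23, 18, 24, 48, 96, 117, 119, 117, 122, 133, 139, 142, 141, 142, 143, 142, 142, 140, 144, 143, 143, 144, 143, 138, 105, 42, 24, 25, 23, 25, 21]
264 [26, 25, 20, 24, 22, 21, 23, 36, 59, 68, 71, 69, 72, 73, 76, 80, 82, 89, 106, 116, 119, 115, 95, 53, 25, 24, 19, 19, 21, 19, 18, 21] [22, 15, 19, 23, 17, 22, 18, 29, 76, 109, 116, 118, 119, 130, 140, 141, 141, 140, 141, 141, 142, 143, 142, 143, 143, 143, 142, 140, 117, 67, 28, 23, 24, 21, 23, 25]
270 [21, 23, 21, 18, 27, 17, 22, 29, 58, 75, 79, 81, 87, 96, 106, 113, 110, 104, 109, 114, 117, 119, 115, 92, 54, 25, 20, 22, 18, 20, 23, 24] [20, 20, 20, 20, 18, 23, 31, 71, 103, 117, 120, 117, 120, 134, 141, 143, 143, 143, 144, 143, 140, 140, 143, 143, 142, 142, 143, 139, 104, 42, 24, 23, 26, 22, 27, 23]
```

```bash
python3 -m crank '{"claw":[1,1,1,1,1],"dp":[[0,-0.0012,0],[0,0,0.005],[0,0,0.005],[0,0,0.003],[0,0,0]],"turn":[0,0,0,0,0]}'
python3 - <<'E'
from h import *
w=snap('wrist','w5.png');g=np.array(w['img']).max(2)
for r in(258,266):print(r,g[r,174:206].tolist(),g[r,356:392].tolist())
E
```

```text
t: 5.0
ee_pos: [440.9, -175.2, 106.5]
eef_rot: [0.866, 0.499, -0.001, 0.004]
force: [-0.5, -0.1, 0.1]
gripper_width: 0.996
grip_force: 0.0
258 [24, 25, 21, 26, 23, 24, 46, 116, 141, 143, 143, 143, 142, 129, 120, 117, 118, 117, 115, 107, 96, 90, 91, 83, 56, 27, 21, 14, 19, 17, 18, 17] [20, 19, 21, 20, 14, 16, 16, 17, 13, 16, 18, 20, 22, 15, 14, 21, 33, 74, 89, 94, 96, 104, 111, 117, 119, 117, 117, 120, 128, 103, 43, 22, 27, 22, 25, 23]
266 [23, 20, 17, 22, 25, 26, 26, 43, 80, 108, 123, 133, 135, 128, 118, 116, 117, 117, 115, 112, 94, 58, 19, 15, 20, 22, 14, 21, 16, 13, 21, 19] [23, 22, 19, 20, 17, 20, 20, 16, 25, 19, 20, 19, 21, 16, 17, 18, 16, 18, 23, 29, 70, 101, 112, 117, 117, 116, 119, 128, 107, 54, 20, 22, 22, 24, 17, 23]
```

```bash
python3 -m crank '{"claw":[1,1,1,1,1,1],"dp":[[0,0.001,0],[0,0,0],[0,0,0.005],[0,0,0.005],[0,0,0.003],[0,0,0]],"turn":[0,0,0,0,0,0]}'
python3 - <<'E'
from h import *
w=snap('wrist','w6.png');g=np.array(w['img']).max(2)
for r in(266,274):print(r,g[r,174:206].tolist(),g[r,366:392].tolist())
E
```

```text
t: 5.55
ee_pos: [441.8, -175.8, 93.4]
eef_rot: [0.866, 0.499, -0.001, 0.004]
force: [-0.1, 1.0, -0.3]
gripper_width: 1.0
grip_force: 0.0
266 [27, 24, 22, 25, 43, 78, 96, 100, 102, 101, 99, 98, 93, 93, 93, 90, 88, 66, 32, 19, 20, 17, 13, 18, 20, 17, 18, 12, 16, 19, 18, 16] [19, 19, 16, 18, 22, 12, 16, 20, 24, 55, 81, 92, 92, 95, 96, 99, 99, 101, 101, 100, 100, 81, 49, 30, 20, 23]
274 [23, 28, 62, 100, 116, 117, 117, 116, 111, 104, 94, 92, 77, 50, 24, 17, 17, 17, 18, 21, 17, 17, 14, 16, 17, 15, 22, 15, 20, 14, 19, 17] [16, 18, 13, 23, 16, 10, 15, 20, 21, 20, 17, 19, 19, 36, 71, 89, 95, 106, 113, 116, 118, 116, 113, 100, 67, 28]
```

The fingers straddle the bar without contact. Next I lower to grip height, close, and lift a little.

```bash
python3 -m crank '{"claw":[1,1,1,1,0.85,0.7,0.7,0.7],"dp":[[0,0,0.005],[0,0,0.005],[0,0,0.003],[0,0,0],[0,0,0],[0,0,0],[0,0,0],[0,0,0]],"turn":[0,0,0,0,0,0,0,0]}' 40; python3 -m crank '{"claw":[0.7,0.7,0.7,0.7,0.7],"dp":[[0,0,-0.005],[0,0,-0.01],[0,0,-0.015],[0,0,-0.01],[0,0,0]],"turn":[0,0,0,0,0]}' 40
python3 - <<'E'
from h import *
snap('scene','s2.png');w=snap('wrist','w7.png')
E
```

```text
t: 6.27
ee_pos: [442.1, -176.0, 81.1]
eef_rot: [0.866, 0.499, -0.001, 0.005]
force: [-0.4, -0.4, -3.6]
gripper_width: 0.95
grip_force: 40.0
t: 6.68
ee_pos: [442.7, -176.2, 123.1]
eef_rot: [0.866, 0.499, 0.0, 0.006]
force: [0.4, -0.8, -4.6]
gripper_width: 0.951
grip_force: 40.0
```

View pics/w7.png

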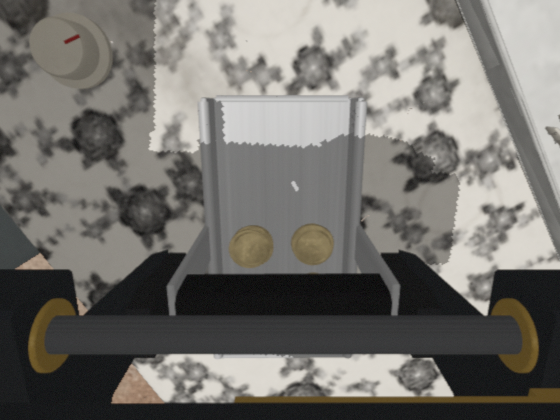

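The tray is lifted level. In the picture, stacks are visible at (250,245) and (312,243), with the open end up at row 97. Now I refine the box pose from its near rim.

```bash
python3 - <<'E'
from h import *
for n,(y0,y1,x0,x1) in(('top',(165,245,235,315)),('scene',(150,260,230,330))):
    s=snap(n);im=np.array(s['img']);big=cv2.resize(im,None,fx=4,fy=4,interpolation=cv2.INTER_CUBIC)
    h=cv2.cvtColor(big,cv2.COLOR_RGB2HSV);m=((((h[...,0]<10)|(h[...,0]>170))&(h[...,1]>110)&(h[...,2]>40))*1).astype(np.uint8)
    k=np.zeros_like(m);k[y0*4:y1*4,x0*4:x1*4]=1;m*=k
    c=max(cv2.findContours(m,0,1)[0],key=cv2.contourArea);c=cv2.convexHull(c)
    p=cv2.approxPolyDP(c,6,True)[:,0]/4-0.375
    for u,v in p:print(n,(u,v),'z46',ray(s,u,v,46)[:2].round(1),'z169',ray(s,u,v,169)[:2].round(1),'z0',ray(s,u,v,0)[:2].round(1))
E
```

```text
top (np.float64(253.375), np.float64(174.375)) z46 [652.7 134.7] z169 [630.8 129.5] z0 [660.9 136.6]
top (np.float64(306.875), np.float64(187.125)) z46 [615.5 -32.4] z169 [596.6 -24. ] z0 [622.6 -35.6]
top (np.float64(294.375), np.float64(230.625)) z46 [479.5   4.7] z169 [471.7  10.1] z0 [482.4   2.7]
top (np.float64(248.375), np.float64(219.625)) z46 [511.  147.1] z169 [500.7 140.8] z0 [514.9 149.4]
scene (np.float64(298.875), np.float64(195.125)) z46 [592.  -21.6] z169 [508.9  50.6] z0 [623.1 -48.6]
scene (np.float64(317.875), np.float64(225.875)) z46 [483.    2.8] z169 [416.9  71.1] z0 [507.7 -22.8]
scene (np.float64(317.125), np.float64(236.375)) z46 [459.1  24.9] z169 [396.7  89.8] z0 [482.4   0.6]
scene (np.float64(263.125), np.float64(254.875)) z46 [491.7 162.9] z169 [424.3 206.3] z0 [516.9 146.7]
scene (np.float64(246.875), np.float64(222.375)) z46 [595.3 141.3] z169 [511.7 188.1] z0 [626.5 123.8]
scene (np.float64(245.625), np.float64(212.375)) z46 [624.4 126.2] z169 [536.2 175.3] z0 [657.3 107.9]
```

```bash
python3 -m crank '{"claw":[0.7,0.7,0.7,0.7,0.7,0.7,0.7,0.7,0.7,0.7],"dp":[[0,0,-0.005],[0,0,-0.01],[0,0,-0.01],[0,0,-0.01],[0,0,-0.01],[0,0,-0.005],[0,0,0],[0,0,0],[0,0,0],[0,0,0]],"turn":[0.05,0.1,0.125,0.125,0.125,0.125,0.125,0.125,0.125,0.125]}'; python3 -m crank '{"claw":[0.7,0.7,0.7,0.7,0.7,0.7,0.7,0.7,0.7,0.7],"dp":[[0,-0.005,0],[0,-0.012,0],[0,-0.018,0],[0,-0.024,0],[0,-0.028,0],[0.005,-0.028,0],[0.005,-0.028,0],[0.005,-0.028,0],[0.005,-0.028,0],[0.005,-0.022,0]],"turn":[0.1,0.03,0,0,0,0,0,0,0,0]}';python3 -m crank '{"claw":[0.7,0.7,0.7,0.7,0.7],"dp":[[0.004,-0.016,0],[0.004,-0.012,0],[0.003,-0.006,0],[0.003,-0.003,0],[0,0,0]],"turn":[0,0,0,0,0]}'
python3 - <<'E'
from h import *
import pickle
st=arm.get_state();p=st['ee_pos'];R=Ro.from_quat(st['eef_rot']).as_matrix();c=np.array([557.8,61.6]);X=np.array([.975,-.223]);Y=np.array([.223,.975])
print(p,np.degrees(np.arctan2(R[1,0],R[0,0])),'box xy',(p[:2]-c)@X,(p[:2]-c)@Y,st['grip_force'])
s=pickle.load(open('scene.pkl','rb'));a=np.array(s['img'])
for f in(1.57,1.4,1.25):
    d=np.array([-122,0]);cs,sn=np.cos(f),np.sin(f)
    # opening rotates (-x) towards +z
    q=[61+d[0]*cs,47-d[0]*sn]
    print(f,[proj(s,[*(c+q[0]*X+y*Y),q[1]]).round(1).tolist() for y in(80,-80)])
h=cv2.cvtColor(a,cv2.COLOR_RGB2HSV);m=((((h[...,0]<10)|(h[...,0]>170))&(h[...,1]>110)&(h[...,2]>40))*255).astype(np.uint8);m[:155]=0;m[260:]=0;m[:,:232]=0;m[:,325:]=0
for cc in cv2.findContours(m,0,1)[0]:
    if cv2.contourArea(cc)>100:print(cv2.contourArea(cc),cv2.approxPolyDP(cv2.convexHull(cc),3,True)[:,0].tolist())
snap('scene','s3.png')
E
```

```text
t: 7.72
ee_pos: [441.6, -175.2, 170.5]
eef_rot: [0.998, -0.055, 0.001, 0.004]
force: [0.1, 0.8, -4.4]
gripper_width: 0.952
grip_force: 40.0
t: 8.55
ee_pos: [516.6, 36.0, 168.8]
eef_rot: [0.993, -0.116, 0.002, 0.004]
force: [-0.7, 0.1, -4.1]
gripper_width: 0.948
grip_force: 40.0
t: 8.97
ee_pos: [539.1, 66.5, 169.1]
eef_rot: [0.993, -0.117, 0.002, 0.004]
force: [0.6, 0.2, -5.0]
gripper_width: 0.95
grip_force: 40.0
[539.08207387  66.47911011 169.11909769] -13.42044157364499 box xy -19.33801953451422 0.5830348331002506 39.98482192168012
1.57 [[240.4, 176.3], [302.2, 158.4]]
1.4 [[243.4, 182.7], [305.8, 164.3]]
1.25 [[246.2, 189.2], [308.9, 170.4]]
2512.0 [[298, 195], [318, 227], [317, 236], [264, 255], [249, 227], [246, 212]]
1835.0 [[324, 155], [298, 191], [244, 208], [242, 177]]
```

View pics/s3.png

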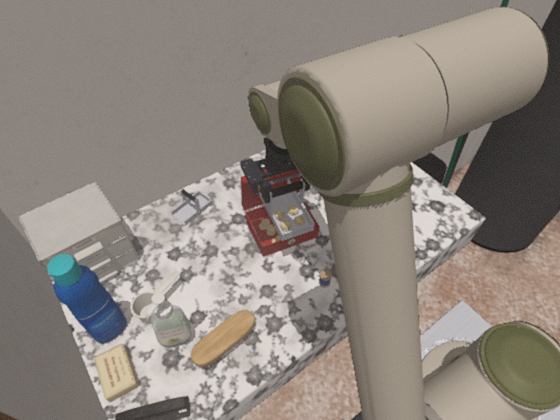

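The tray is over the box with the stacks still aboard at (290,215). The lid's top-left corner at (242,177) fits upright. I'll lower it onto the rim and lever.

```bash
python3 -m crank '{"claw":[0.7,0.7,0.7,0.7,0.7,0.7,0.7],"dp":[[0,0,0.006],[0,0,0.01],[0,0,0.01],[0,0,0.008],[0,0,0.004],[0,0,0.003],[0,0,0]],"turn":[0,0,0,0,0,0,0]}' 25; python3 -m crank '{"claw":[0.7,0.7,0.7,0.7,0.7,0.7],"dp":[[0.002,0,0.002],[0.003,0,0.002],[0.003,0,0.002],[0.003,0,0.002],[0.004,0,0.002],[0,0,0]],"turn":[0,0,0,0,0,0]}'
python3 - <<'E'
from h import *
snap('scene','s4.png');snap('wrist','w8.png');st=arm.get_state();print(st['ee_pos'],st['force'],st['torque'])
E
```

```text
t: 9.6
ee_pos: [538.6, 66.3, 127.7]
eef_rot: [0.993, -0.117, 0.002, 0.004]
force: [0.1, -0.5, -5.0]
gripper_width: 0.95
grip_force: 25.0
t: 10.1
ee_pos: [551.0, 63.6, 120.9]
eef_rot: [0.993, -0.116, -0.0, 0.004]
force: [-21.3, 2.3, 24.0]
gripper_width: 0.944
grip_force: 25.0
[551.02309623  63.57367969 120.9054055 ] [-20.80898519   4.10281343  22.91210418] [ 0.54198846  3.28806895 -0.01325512]
```

View pics/w8.png

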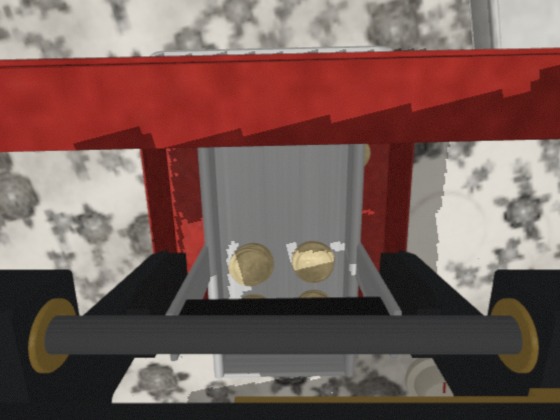

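The lip is against the lid base and the pads resist turning. I'll back off in x and soften the grip.

```bash
python3 -m crank '{"claw":[0.7,0.7,0.7,0.7,0.7],"dp":[[-0.005,0,0],[-0.005,0,0],[0,0,0],[0,0,0],[0,0,0]],"turn":[0,0,0,0,0]}' 8; python3 -m crank '{"claw":[0.7,0.7,0.7,0.7,0.7,0.7],"dp":[[0,0,0.003],[0,0,0.003],[0,0,0.003],[0.001,0,0.003],[0,0,0],[0,0,0]],"turn":[0,0,0,0,0,0]}'
python3 - <<'E'
from h import *
st=arm.get_state();print(st['ee_pos'],st['force'],st['torque'],st['grip_force'])
a=snap('wrist','w9.png');b=snap('scene','s5.png')
A=np.array(a['img'])[:,:,::-1];B=cv2.resize(np.array(b['img'])[140:280,215:345,::-1],None,fx=3,fy=3)
B=B[:420];cv2.imwrite('pics/c3.png',np.hstack([A,B])[:, -800:])
E
```

```text
t: 10.62
ee_pos: [545.0, 64.9, 119.4]
eef_rot: [0.993, -0.117, 0.004, 0.004]
force: [3.8, -0.9, 3.8]
gripper_width: 0.954
grip_force: 8.0
t: 11.12
ee_pos: [547.3, 64.3, 107.6]
eef_rot: [0.993, -0.117, 0.006, 0.004]
force: [6.9, -1.6, 3.9]
gripper_width: 0.95
grip_force: 8.0
[547.27630152  64.3238458  107.59684255] [ 6.86493184 -1.60002458  3.85567425] [-0.10723823 -1.04594518  0.02301239] 7.999694401805755
```

View pics/c3.png

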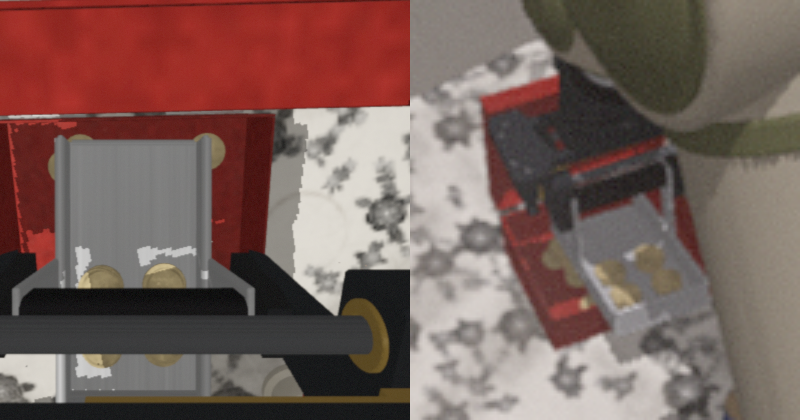

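The tray is now clearly tilted, with the lip at wrist pixel (207..360,140) down in the box. The stacks have not run yet. I've used up my picture views, so I'll work numerically from here. I'll compute the tilt from the wall widths.

```bash
cat >> h.py <<'E'
C=np.array([557.8,61.6]);BX=np.array([.975,-.223]);BY=np.array([.223,.975])
def tobox(p): return np.r_[(p[:2]-C)@BX,(p[:2]-C)@BY,p[2]].round(1)
def atdepth(s,u,v,Z):
    R=np.array(s['R']);t=np.array(s['t']).ravel()
    return R.T@(np.array([(u-s['cx'])/s['fx'],(v-s['cy'])/s['fy'],1])*Z-t)
def gold(s,y0=0,y1=420,x0=0,x1=560,amin=60):
    h=cv2.cvtColor(np.array(s['img']),cv2.COLOR_RGB2HSV)
    m=((h[...,0]>15)&(h[...,0]<32)&(h[...,1]>70)&(h[...,2]>70)).astype(np.uint8);k=np.zeros_like(m);k[y0:y1,x0:x1]=1;m*=k
    return [(np.round(cv2.minEnclosingCircle(c)[0]).tolist(),cv2.contourArea(c)) for c in cv2.findContours(cv2.morphologyEx(m,2,np.ones((3,3))),0,1)[0] if cv2.contourArea(c)>amin]
E
python3 - <<'E'
from h import *
w=snap('wrist')
for a,b,r in((207,360,140),(207,362,390)):
    p=atdepth(w,(a+b)/2,r,w['fx']*80/(b-a));print(tobox(p))
print(gold(w))
g=np.array(w['img']).max(2).astype(int)
for r in(150,200,250,385):print(r,g[r,195:225].tolist(),g[r,345:375].tolist())
E
```

```text
[41.1 -0.3 46.5]
[-83.3   0.7  82.8]
[([397.0, 395.0], 2024.5), ([313.0, 356.0], 282.5), ([252.0, 356.0], 340.0), ([515.0, 336.0], 1575.0), ([51.0, 336.0], 1574.0), ([250.0, 284.0], 714.0), ([314.0, 284.0], 784.0), ([202.0, 166.0], 65.0), ([228.0, 138.0], 62.0), ([362.0, 150.0], 301.5)]
150 [102, 103, 103, 102, 101, 100, 99, 99, 99, 102, 108, 114, 120, 124, 128, 124, 118, 111, 108, 103, 98, 96, 94, 95, 101, 117, 127, 127, 127, 127] [120, 106, 94, 93, 93, 93, 98, 105, 110, 115, 122, 126, 127, 121, 116, 115, 124, 135, 139, 134, 130, 129, 128, 128, 128, 128, 130, 129, 129, 125]
200 [101, 100, 98, 98, 95, 96, 94, 94, 93, 96, 105, 112, 119, 124, 129, 126, 119, 114, 109, 104, 98, 95, 96, 96, 99, 115, 127, 125, 125, 126] [118, 106, 98, 95, 95, 96, 101, 106, 111, 115, 124, 127, 125, 120, 118, 110, 102, 98, 100, 100, 99, 97, 95, 96, 94, 94, 95, 95, 97, 98]
250 [160, 158, 158, 157, 158, 159, 161, 161, 161, 153, 130, 113, 118, 123, 127, 127, 120, 115, 109, 104, 98, 94, 97, 97, 98, 116, 124, 125, 122, 130] [173, 134, 103, 96, 97, 98, 100, 105, 111, 117, 122, 127, 126, 120, 115, 111, 101, 95, 95, 93, 91, 90, 91, 90, 94, 93, 95, 95, 95, 96]
385 [217, 217, 217, 216, 215, 216, 215, 216, 216, 215, 194, 171, 176, 187, 198, 200, 190, 176, 162, 145, 125, 102, 95, 92, 93, 102, 113, 119, 119, 119] [109, 96, 92, 91, 93, 96, 101, 106, 110, 114, 119, 122, 121, 116, 113, 106, 110, 115, 118, 118, 118, 118, 118, 113, 107, 101, 94, 87, 79, 74]
```

```bash
python3 -m crank '{"claw":[0.7,0.7,0.7,0.7,0.7,0.7,0.7],"dp":[[0,0,0],[0.002,0,0.003],[0.002,0,0.003],[0.002,0,0.003],[0.002,0,0.003],[0,0,0],[0,0,0]],"turn":[0,0,0,0,0,0,0]}' 14
cat >> h.py <<'E'
def tilt():
    st=arm.get_state();print('t',st['t'],tobox(np.array(st['ee_pos'])),np.round(st['force'],1),st['grip_force'])
    w=snap('wrist');g=np.array(w['img']).astype(np.float32);sat=cv2.cvtColor(np.array(w['img']),cv2.COLOR_RGB2HSV)[...,1]
    col=sat[60:300,230:340].astype(float).mean(1);r=60+int(np.argmax(col<60));L=None
    row=sat[r+3:r+9].astype(float).mean(0);a=280
    while a>100 and row[a]<75:a-=1
    b=280
    while b<470 and row[b]<75:b+=1
    print('lip row',r,'cols',a,b,'lip',tobox(atdepth(w,(a+b)/2,r,w['fx']*80/max(b-a,1))))
    print([q for q in gold(w) if q[1]<1500]);return w
E
python3 -c "
from h import *
tilt()"
```

```text
t: 11.85
ee_pos: [555.1, 62.3, 95.9]
eef_rot: [0.993, -0.117, 0.006, 0.004]
force: [7.7, -1.1, 7.3]
gripper_width: 0.952
grip_force: 14.0
t 11.85 [-2.8  0.1 95.9] [ 7.7 -1.1  7.3] 13.99812079151161
lip row 165 cols 243 359 lip [ 27.8 -12.7 -22.4]
[([250.0, 262.0], 1439.5), ([314.0, 259.0], 1458.0), ([205.0, 182.0], 262.5), ([234.0, 170.0], 154.5), ([368.0, 174.0], 330.0)]
```

The rear stacks have moved up to the front ones, so they are sliding. I'll press on.

```bash
python3 -m crank '{"claw":[0.7,0.7,0.7,0.7,0.7,0.7,0.7],"dp":[[0.001,0,0.003],[0,0,0.003],[0,0,0.003],[0,0,0],[0,0,0],[0,0,0],[0,0,0]],"turn":[0,0,0,0,0,0,0]}'
python3 -c "
from h import *
tilt()"
```

```text
t: 12.48
ee_pos: [555.7, 62.2, 87.7]
eef_rot: [0.993, -0.117, 0.005, 0.004]
force: [2.3, -0.3, 16.2]
gripper_width: 0.949
grip_force: 14.0
t 12.4833 [-2.2  0.1 87.7] [ 2.3 -0.3 16.2] 13.9995597966481
lip row 178 cols 264 299 lip [-8.520e+01  6.000e-01 -6.039e+02]
[([198.0, 190.0], 193.0), ([247.0, 197.0], 1424.5), ([313.0, 198.0], 1422.5), ([370.0, 182.0], 171.0)]
```

The stacks have reached the lip, which is near the box floor. I'll firm the grip to hold the tilt and lift slowly so they slide off.

```bash
python3 -m crank '{"claw":[0.7,0.7,0.7,0.7,0.7,0.7,0.7,0.7],"dp":[[0,0,0],[0,0,0],[0,0,-0.004],[0,0,-0.008],[0,0,-0.008],[0,0,-0.006],[0,0,0],[0,0,0]],"turn":[0,0,0,0,0,0,0,0]}' 45
python3 -c "
from h import *
w=tilt();cv2.imwrite('pics/w10.png',np.array(w['img'])[:,:,::-1])"
```

```text
t: 13.2
ee_pos: [553.5, 62.8, 111.8]
eef_rot: [0.993, -0.117, 0.003, 0.004]
force: [-0.6, -0.1, -3.3]
gripper_width: 0.945
grip_force: 45.0
t 13.2 [ -4.4   0.2 111.8] [-0.6 -0.1 -3.3] 44.999324809759855
lip row 166 cols 204 362 lip [35.2  0.  60.1]
[([244.0, 156.0], 857.5), ([330.0, 157.0], 1232.5)]
```

```bash
python3 -m crank '{"claw":[0.7,0.7,0.7,0.7,0.7,0.7],"dp":[[-0.003,0,-0.005],[-0.006,0,-0.008],[-0.003,0,-0.012],[0,0,-0.008],[0,0,0],[0,0,0]],"turn":[0,0,0,0,0,0]}' 45
python3 -c "
from h import *
w=tilt();st=arm.get_state();print(st['force'])
h=cv2.cvtColor(np.array(w['img']),cv2.COLOR_RGB2HSV)
m=((h[...,0]>15)&(h[...,0]<32)&(h[...,1]>70)&(h[...,2]>70))
for r in range(90,290,10):print(r,''.join('#' if m[r:r+10,c:c+6].mean()>.5 else '.' for c in range(160,400,6)))"
```

```text
t: 13.75
ee_pos: [541.8, 65.8, 145.0]
eef_rot: [0.993, -0.117, 0.003, 0.004]
force: [0.2, -0.1, -2.4]
gripper_width: 0.949
grip_force: 45.0
t 13.75 [-16.6   0.6 145. ] [ 0.2 -0.1 -2.4] 44.999364260584116
lip row 101 cols 280 280 lip [ 5.88300e+02  2.42000e+01 -3.01839e+04]
[]
[ 1.01948307  0.08385576 -3.548376  ]
90 ........................................
100 ........................................
110 .......................###..............
120 ............######....#####...###.......
130 ..........#########...#####.######......
140 ........###########..############.......
150 .........#########..###########.........
160 ..........#.............................
170 ........................................
180 ........................................
190 ........................................
200 ........................................
210 ........................................
220 ........................................
230 ........................................
240 ........................................
250 ........................................
260 ........................................
270 ........................................
280 ........................................
```

The tray now weighs as empty, and gold shows only beyond the lip. I'll lift clear and carry it to its old spot.

```bash
python3 -m crank '{"claw":[0.7,0.7,0.7,0.7,0.7,0.7,0.7,0.7,0.7,0.7],"dp":[[0,0,-0.01],[0,0,-0.02],[0,0,-0.02],[-0.005,0.01,-0.01],[-0.005,0.02,0],[-0.005,0.03,0],[-0.005,0.033,0],[-0.005,0.033,0],[-0.005,0.033,0],[-0.005,0.033,0]],"turn":[0,0,0,0,0,0,0,0,0,0]}' 45;  python3 -m crank '{"claw":[0.7,0.7,0.7,0.7,0.7],"dp":[[-0.005,0.033,0],[-0.005,0.02,0],[0,0.01,0],[0,0.005,0],[0,0,0]],"turn":[0,0,0,0,0]}' 45
python3 - <<'E'
from h import *
import pickle
for n in('top','scene'):
    s=snap(n,n+'9.png');pickle.dump(s,open(n+'9.pkl','wb'))
    r=(170,235,240,310) if n=='top' else (185,260,240,325)
    h=cv2.cvtColor(np.array(s['img']),cv2.COLOR_RGB2HSV);m=((h[...,0]>14)&(h[...,0]<34)&(h[...,1]>60)&(h[...,2]>70))
    o=pickle.load(open(n+'.pkl','rb'));ho=cv2.cvtColor(np.array(o['img']),cv2.COLOR_RGB2HSV);mo=((ho[...,0]>14)&(ho[...,0]<34)&(ho[...,1]>60)&(ho[...,2]>70))
    print(n,m[r[0]:r[1],r[2]:r[3]].sum(),mo[r[0]:r[1],r[2]:r[3]].sum())
    for v in range(r[0],r[1],2):print(v,''.join('#' if m[v,u] else '.' for u in range(r[2],r[3])),''.join('#' if mo[v,u] else '.' for u in range(r[2],r[3])))
w=snap('wrist');print(gold(w))
E
```

```text
t: 14.63
ee_pos: [461.3, -113.8, 205.7]
eef_rot: [0.993, -0.117, 0.002, 0.004]
force: [0.2, -0.1, -2.1]
gripper_width: 0.951
grip_force: 45.0
t: 15.05
ee_pos: [437.2, -176.5, 206.2]
eef_rot: [0.993, -0.117, 0.002, 0.004]
force: [0.6, -0.5, -2.7]
gripper_width: 0.952
grip_force: 45.0
top 509 423
170 ...................................................................... ......................................................................
172 ...................................................................... ......................................................................
174 ...................................................................... ......................................................................
176 ...................................................................... ......................................................................
178 ...................................................................... ......................................................................
180 ......................................................................
[... 10140 characters left out ...]
...............................................
255 ..................................................................................... .....................................................................................
257 ..................................................................................... .....................................................................................
259 ..................................................................................... .....................................................................................
[([396.0, 395.0], 1678.5), ([514.0, 336.0], 1556.5), ([52.0, 336.0], 1548.0), ([2.0, 128.0], 188.0), ([15.0, 84.0], 1461.5)]
```

```bash
python3 -m crank '{"claw":[0.7,0.7,0.7,0.7,0.7,0.7,0.7,0.7],"dp":[[0,0,0.01],[0,0,0.02],[0,0,0.025],[0,0,0.025],[0,0,0.015],[0,0,0.007],[0,0,0],[0,0,0]],"turn":[0,0,0,0,0,0,0,0]}' 30;  python3 -m crank '{"claw":[0.7,0.7,0.7,0.7,0.7,0.7,0.7,0.7,0.7,0.7],"dp":[[0,0,0],[-0.001,0,0.004],[-0.002,0,0.004],[-0.003,0,0.004],[-0.003,0,0.004],[-0.003,0,0.004],[-0.003,0,0.004],[-0.003,0,0.004],[0,0,0],[0,0,0]],"turn":[0,0,0,0,0,0,0,0,0,0]}' 8
python3 - <<'E'
from h import *
st=arm.get_state();print(st['t'],st['ee_pos'],st['force'])
w=snap('wrist','w11.png');g=cv2.cvtColor(np.array(w['img']),cv2.COLOR_RGB2GRAY)
for r in range(60,260,16):print(r,(g[r,150:420:6]//10).tolist())
E
```

```text
t: 15.87
ee_pos: [438.2, -176.7, 104.7]
eef_rot: [0.993, -0.116, 0.003, 0.004]
force: [-0.4, -0.8, -3.0]
gripper_width: 0.948
grip_force: 30.0
t: 16.7
ee_pos: [420.2, -173.1, 75.8]
eef_rot: [0.993, -0.117, 0.002, 0.004]
force: [-0.6, 0.2, -3.4]
gripper_width: 0.954
grip_force: 8.0
16.7 [ 420.19558464 -173.0565749    75.84369556] [-0.61151813  0.15210824 -3.37818228]
60 [21, 20, 15, 12, 13, 13, 11, 12, 18, 20, 21, 21, 21, 21, 21, 21, 21, 13, 13, 13, 13, 13, 13, 13, 14, 17, 13, 12, 16, 17, 19, 17, 17, 13, 21, 21, 21, 21, 21, 21, 21, 21, 21, 21, 21]
76 [21, 21, 19, 15, 14, 13, 13, 12, 15, 21, 21, 21, 21, 21, 14, 13, 13, 13, 13, 13, 13, 13, 13, 13, 13, 9, 4, 6, 7, 13, 14, 13, 13, 15, 21, 21, 21, 21, 21, 21, 21, 21, 21, 21, 21]
92 [12, 18, 21, 20, 21, 19, 20, 21, 21, 21, 20, 20, 21, 13, 13, 13, 13, 13, 13, 13, 13, 13, 12, 9, 7, 6, 6, 5, 7, 12, 9, 9, 12, 13, 13, 13, 13, 13, 13, 20, 21, 21, 21, 21, 21]
108 [14, 21, 19, 19, 18, 14, 11, 9, 13, 14, 13, 16, 8, 11, 13, 13, 13, 13, 13, 14, 13, 14, 12, 5, 7, 9, 10, 8, 6, 6, 12, 13, 13, 13, 13, 13, 13, 13, 13, 13, 13, 13, 13, 13, 15]
124 [20, 21, 2
[... 895 characters left out ...]
8, 11, 12, 12, 12, 11, 12, 9, 11, 12, 12, 12, 12, 12, 12, 12, 12, 12, 12, 12, 12, 12, 11, 12, 12, 12, 12, 12, 12, 12, 11, 9, 12, 13, 14, 14, 13, 13, 14, 13, 13, 10]
220 [12, 9, 9, 7, 7, 8, 7, 8, 11, 12, 9, 10, 12, 12, 12, 12, 12, 12, 12, 12, 12, 12, 12, 12, 12, 12, 12, 12, 12, 12, 12, 12, 12, 11, 9, 12, 13, 14, 14, 14, 14, 14, 13, 13, 13]
236 [18, 10, 8, 10, 12, 13, 13, 13, 13, 12, 9, 10, 12, 12, 12, 12, 12, 11, 12, 11, 12, 12, 12, 12, 12, 12, 12, 12, 12, 12, 12, 12, 12, 11, 9, 12, 11, 14, 14, 14, 14, 13, 13, 13, 13]
252 [19, 13, 3, 8, 9, 16, 12, 13, 13, 12, 10, 9, 11, 12, 12, 12, 12, 12, 12, 11, 12, 12, 12, 12, 12, 12, 12, 12, 12, 12, 12, 12, 12, 12, 9, 12, 12, 13, 13, 10, 10, 10, 2, 7, 20]
```

```bash
python3 -m crank '{"claw":[0.7,0.7,0.7,0.7,0.7],"dp":[[0,0,0.003],[0,0,0.003],[0,0,0.003],[0,0,0.002],[0,0,0]],"turn":[0,0,0,0,0]}' 8;python3 -m crank '{"claw":[0.7,0.7,0.7,0.7],"dp":[[0,0,0.003],[0,0,0.003],[0,0,0.003],[0,0,0]],"turn":[0,0,0,0]}' 8
```

```text
t: 17.17
ee_pos: [420.2, -173.1, 64.8]
eef_rot: [0.993, -0.117, 0.002, 0.004]
force: [-1.4, -0.3, 0.8]
gripper_width: 0.956
grip_force: 8.0
t: 17.5
ee_pos: [421.3, -173.8, 56.3]
eef_rot: [0.993, -0.117, 0.004, 0.005]
force: [0.2, -0.5, 4.0]
gripper_width: 0.953
grip_force: 8.0
```

It is touching down. I'll release so it settles flat, then rise.

```bash
python3 -m crank '{"claw":[0.72,0.97,1,1,1,1],"dp":[[0,0,0],[0,0,0],[0,0,0],[0,0,0],[0,0,0],[0,0,0]],"turn":[0,0,0,0,0,0]}' 3
python3 - <<'E'
from h import *
w=snap('wrist','w12.png');g=np.array(w['img']).max(2)
for r in(200,230,290,300):print(r,g[r,150:200].tolist(),g[r,360:410].tolist())
E
python3 -m crank '{"claw":[1,1,1,1,1],"dp":[[0,0,-0.003],[0,0,-0.005],[0,0,-0.005],[0,0,-0.007],[0,0,0]],"turn":[0,0,0,0,0]}'
```

```text
t: 18.0
ee_pos: [420.4, -173.2, 56.0]
eef_rot: [0.993, -0.117, 0.002, 0.004]
force: [0.4, 1.0, -0.6]
gripper_width: 0.997
grip_force: 0.0
200 [79, 84, 94, 105, 111, 114, 118, 117, 122, 122, 125, 124, 124, 122, 125, 126, 128, 129, 129, 127, 128, 129, 129, 128, 128, 129, 127, 128, 129, 130, 130, 128, 128, 130, 129, 128, 130, 131, 129, 121, 112, 112, 115, 119, 121, 121, 118, 114, 110, 107] [101, 106, 109, 112, 115, 117, 119, 119, 117, 112, 109, 128, 141, 142, 143, 143, 142, 142, 144, 143, 142, 143, 143, 143, 144, 143, 141, 141, 141, 141, 141, 141, 142, 143, 143, 143, 143, 143, 142, 143, 144, 143, 143, 144, 143, 144, 144, 143, 144, 143]
230 [96, 96, 92, 89, 89, 84, 81, 81, 78, 77, 76, 76, 77, 76, 77, 74, 73, 72, 76, 79, 84, 91, 95, 97, 92, 86, 79, 76, 77, 75, 76, 79, 77, 81, 83, 87, 92, 99, 105, 111, 114, 117, 115, 111, 110, 115, 117, 119, 120, 117] [102, 106, 111, 115, 117, 119, 120, 117, 112, 111, 122, 138, 142, 145, 145, 145, 146, 145, 144, 145, 143, 143, 144, 143, 143, 143, 144, 143, 145, 144, 144, 143, 144, 143, 144, 144, 144, 144, 142, 144, 143, 144, 143, 142, 142, 143, 142, 144, 1
[... 277 characters left out ...]
 90, 91, 91, 90, 90, 89, 89, 91, 93, 92, 92, 96, 98, 98, 99, 101, 96, 79, 47, 24, 21, 21, 24, 26, 28, 22, 25, 22, 23, 22, 19, 22, 23, 25, 21, 26]
300 [21, 22, 25, 19, 20, 23, 24, 25, 22, 21, 21, 23, 22, 27, 23, 21, 24, 23, 21, 24, 25, 21, 23, 20, 30, 62, 88, 98, 101, 99, 98, 96, 94, 91, 89, 89, 91, 88, 90, 89, 90, 91, 93, 92, 92, 93, 91, 93, 91, 91] [106, 110, 114, 116, 119, 119, 115, 109, 99, 90, 90, 90, 90, 92, 93, 91, 90, 90, 90, 91, 91, 91, 90, 90, 90, 89, 90, 90, 93, 93, 96, 97, 97, 98, 99, 99, 97, 77, 48, 29, 26, 21, 21, 28, 21, 19, 24, 19, 20, 24]
t: 18.47
ee_pos: [420.8, -173.4, 77.5]
eef_rot: [0.993, -0.117, 0.003, 0.005]
force: [-0.6, -0.7, 0.2]
gripper_width: 1.004
grip_force: 0.0
```

```bash
python3 -m crank '{"claw":[1,1,1,1,1,1,1,1,1,1],"dp":[[0,0,-0.01],[0,0,-0.02],[0,0,-0.025],[0,0,-0.03],[0,0,-0.035],[0.01,-0.01,-0.03],[0.015,-0.02,0],[0.02,-0.028,0],[0.022,-0.03,0],[0.022,-0.03,0]],"turn":[0,0,0,0,0,0,0,0,0,0]}'; python3 -m crank '{"claw":[0,0,0,0,0,0,0,0],"dp":[[0.022,-0.03,0],[0.022,-0.03,0],[0.022,-0.03,0],[0.02,-0.026,0],[0.015,-0.017,0],[0.007,-0.009,0],[0,0,0],[0,0,0]],"turn":[0,0,0,0,0,0,0,0]}' 20
python3 - <<'E'
from h import *
st=arm.get_state();print(tobox(np.array(st['ee_pos'])),st['gripper_width'])
for n,roi in(('top',(320,390,200,290)),):
    s=snap(n,'top10.png');g=np.array(s['img']).max(2);m=(g<45)[roi[2]:roi[3],roi[0]:roi[1]].astype(np.uint8)
    for c in cv2.findContours(m,0,1)[0]:
        if cv2.contourArea(c)>15:
            b=cv2.boxPoints(cv2.minAreaRect((c+[roi[0],roi[2]]).astype(np.int32)));P=np.array([ray(s,u,v,95)[:2] for u,v in b]);print(cv2.contourArea(c),b.round(1).tolist(),P.mean(0).round(1))
s=snap('scene','scene10.png')
# tray: predicted projected corners if flat, from handle; compare bar pixels in scene
X=np.array([.975,-.223]);Y=np.array([.223,.975])
g=np.array(s['img']).max(2);m=(g<45).astype(np.uint8);k=np.zeros_like(m);k[170:280,330:440]=1;m*=k
for c in cv2.findContours(m,0,1)[0]:
    if cv2.contourArea(c)>15:print('scene bar',cv2.boundingRect(c),cv2.contourArea(c))
E
```

```text
t: 19.3
ee_pos: [534.6, -76.4, 226.2]
eef_rot: [0.993, -0.117, 0.003, 0.004]
force: [-0.2, -0.9, 0.7]
gripper_width: 1.002
grip_force: 0.0
t: 19.97
ee_pos: [671.5, 35.5, 224.8]
eef_rot: [0.993, -0.117, 0.002, 0.004]
force: [-0.3, 0.2, -0.1]
gripper_width: 0.421
grip_force: 0.0
[116.6  -0.  224.8] 0.4205585187273237
21.5 [[342.70001220703125, 252.10000610351562], [343.3999938964844, 249.5], [365.70001220703125, 255.39999389648438], [365.0, 258.0]] [ 410.8 -171.4]
```

Gripper is behind the lid. I'll finish closing the fingers, descend, and push the lid over.

```bash
python3 -m crank '{"claw":[0,0,0,0,0,0,0],"dp":[[0,0,0.01],[0,0,0.02],[0,0,0.025],[0,0,0.015],[0,0,0.005],[0,0,0],[0,0,0]],"turn":[0,0,0,0,0,0,0]}' 20; python3 -m crank '{"claw":[0,0,0,0,0,0,0,0,0,0],"dp":[[-0.006,0,0],[-0.01,0,0],[-0.01,0,0],[-0.01,0,0],[-0.01,0,0],[-0.01,0,0],[-0.01,0,0],[-0.01,0,0],[-0.01,0,0],[0,0,0]],"turn":[0,0,0,0,0,0,0,0,0,0]}'
```

```text
t: 20.65
ee_pos: [672.1, 34.4, 151.0]
eef_rot: [0.993, -0.117, 0.003, 0.004]
force: [-0.0, -0.4, 0.4]
gripper_width: 0.008
grip_force: 0.0
t: 21.48
ee_pos: [587.1, 55.2, 151.1]
eef_rot: [0.993, -0.117, 0.003, 0.004]
force: [0.3, 0.3, -0.8]
gripper_width: 0.006
grip_force: 0.0
```

```bash
python3 -m crank '{"claw":[0,0,0,0,0,0,0,0],"dp":[[-0.006,0,0],[-0.01,0,0],[-0.01,0,0],[-0.006,0,0],[0,0,-0.02],[0,0,-0.02],[0,0,0],[0,0,0]],"turn":[0,0,0,0,0,0,0,0]}'
cat >> h.py <<'E'
def redpoly(n,roi):
    s=snap(n);h=cv2.cvtColor(np.array(s['img']),cv2.COLOR_RGB2HSV)
    m=(((h[...,0]<10)|(h[...,0]>170))&(h[...,1]>110)&(h[...,2]>40)).astype(np.uint8);k=np.zeros_like(m);k[roi[2]:roi[3],roi[0]:roi[1]]=1
    for c in cv2.findContours(m*k,0,1)[0]:
        if cv2.contourArea(c)>80:
            print(n,cv2.contourArea(c),[(p.tolist(),tobox(ray(s,*p,67)).tolist()) for p in cv2.approxPolyDP(cv2.convexHull(c),3,True)[:,0]])
E
python3 - <<'E'
from h import *
redpoly('top',(235,315,160,245));redpoly('scene',(225,340,140,270));redpoly('wrist',(0,560,0,420))
E
```

```text
t: 22.15
ee_pos: [557.5, 62.4, 190.4]
eef_rot: [0.993, -0.117, 0.004, 0.004]
force: [0.0, 0.5, -0.6]
gripper_width: 0.008
grip_force: 0.0
top 218.0 [([256, 206], [-20.1, 59.1, 67.0]), ([291, 211], [-9.4, -48.2, 67.0]), ([288, 219], [-35.4, -45.1, 67.0]), ([255, 215], [-47.6, 55.3, 67.0])]
scene 2657.5 [([299, 189], [54.8, -74.1, 67.0]), ([320, 214], [-42.2, -86.8, 67.0]), ([317, 236], [-99.8, -49.6, 67.0]), ([264, 255], [-101.0, 87.0, 67.0]), ([249, 227], [-12.2, 90.8, 67.0]), ([244, 206], [55.1, 79.4, 67.0])]
wrist 29521.0 [([393, 121], [57.3, -74.8, 67.0]), ([389, 269], [-52.0, -79.5, 67.0]), ([171, 269], [-49.8, 85.4, 67.0]), ([162, 127], [54.9, 81.8, 67.0])]
```

The lid looks down. I'll confirm by pressing lightly near its free edge with the fingertips, at box x ≈ -48, clear of the wire handle.

```bash
python3 -m crank '{"claw":[0,0,0,0,0,0,0,0],"dp":[[-0.015,0,0.005],[-0.02,0,0.02],[-0.013,0,0.025],[0,0,0.025],[0,0,0.015],[0,0,0.007],[0,0,0.003],[0,0,0]],"turn":[0,0,0,0,0,0,0,0]}'; python3 -m crank '{"claw":[0,0,0,0,0],"dp":[[0,0,0.003],[0,0,0.003],[0,0,0.003],[0,0,0],[0,0,0]],"turn":[0,0,0,0,0]}'
```

```text
t: 22.97
ee_pos: [510.8, 72.7, 88.9]
eef_rot: [0.993, -0.117, 0.002, 0.004]
force: [0.1, -0.3, 0.2]
gripper_width: 0.007
grip_force: 0.0
t: 23.38
ee_pos: [511.2, 72.7, 81.0]
eef_rot: [0.993, -0.117, 0.003, 0.004]
force: [-0.8, -0.1, 5.4]
gripper_width: 0.004
grip_force: 2.6
```

Contact comes at tip height 67 mm, so the lid is fully shut. I'll retreat and check the tray from above.

```bash
python3 -m crank '{"claw":[0,0,0,0,0,0,0,0,0,0],"dp":[[0,0,-0.01],[0,0,-0.02],[0,0,-0.03],[0,0,-0.035],[0,0.01,-0.03],[-0.005,0.02,0],[-0.005,0.03,0],[-0.005,0.033,0],[-0.005,0.033,0],[-0.005,0.033,0]],"turn":[0,0,0,0,0,0,0,0,0,0]}';python3 -m crank '{"claw":[0,0,0,0,0,0,0],"dp":[[-0.005,0.033,0],[-0.005,0.03,0],[-0.005,0.02,0],[-0.003,0.01,0],[0,0.008,0],[0,0,0],[0,0,0]],"turn":[0,0,0,0,0,0,0]}'
python3 - <<'E'
from h import *
w=snap('wrist','w20.png');bar(w,(200,370,150,262))
g=cv2.cvtColor(np.array(w['img']),cv2.COLOR_RGB2GRAY)
print([q for q in gold(w)])
for r in range(70,270,8):print(r,''.join('%x'%(v//17) for v in g[r,210:372:3]))
redpoly('top',(235,315,160,245))
s=snap('scene','scene20.png')
o=cv2.cvtColor(np.array(s['img']),cv2.COLOR_RGB2GRAY).astype(int)
import pickle
p=cv2.cvtColor(np.array(pickle.load(open('scene.pkl','rb'))['img']),cv2.COLOR_RGB2GRAY).astype(int)
for n,(x,y) in{'spool':(325,278),'knob':(350,255),'pump':(172,325)}.items():print(n,abs(o-p)[y-12:y+12,x-12:x+12].mean())
st=pickle.load(open('top.pkl','rb'));t=snap('top');d=np.abs(np.array(t['img']).astype(int)-np.array(st['img'])).max(2)
for n,(x,y) in{'spool':(271,267),'knob':(302,263)}.items():print(n,d[y-5:y+6,x-5:x+6].mean())
E
```

```text
t: 24.22
ee_pos: [448.3, -76.2, 206.7]
eef_rot: [0.993, -0.117, 0.003, 0.004]
force: [0.8, -0.8, -0.1]
gripper_width: 0.01
grip_force: 0.0
t: 24.8
ee_pos: [408.5, -168.7, 207.1]
eef_rot: [0.993, -0.117, 0.002, 0.004]
force: [0.2, 1.2, -0.1]
gripper_width: 0.002
grip_force: 0.0
bar [ 411.8 -170.9] [77.8 14.4] ang 78.97
[([230.0, 400.0], 3345.0), ([318.0, 336.0], 447.5), ([248.0, 336.0], 439.5), ([34.0, 292.0], 593.0), ([60.0, 273.0], 70.5)]
70 899989bcccccccccccc88878888875544688877888888bcccccccc
78 cba88baacccccccccb888888888633357888888888888888889bcc
86 bbbaacccccabccccb8888887543334434452368888888888888888
94 bca9766888887ac988888888753456543477778888888888888888
102 cca8ca79b66abb9777777777777777777777765667888888888888
110 a7888886b77bcb7777777777777777777777765664556776557778
118 a77777777667777777776777777777777777765664456545678888
126 866764456667bc7777777777777777777777765665444357888888
134 977654456867ca7777776777777767777677765667888888888888
142 977777756867a77777776777667767777677765668888888888886
150 a97777776767777777776677777767777677765668888888888862
158 8666655
[... 376 characters left out ...]
111111111101111578888bccc
214 8784775101001111111112122334455666666656688767888bcccc
222 cccab8677866567666666666666666777767776668888888968bcc
230 ccccc88888765666666666666676666676777766688888ba8aaacc
238 cccb88887646566766666666667666667766766668889ccb66accc
246 6a94677774366667666666666676666677667766688bccccbbbccc
254 545578887436663111211111311111211113555668cccccccccccc
262 54788887444651111111111131111111111126667ccccaaccc97bc
top 1938.5 [([255, 182], [51.0, 80.1, 67.0]), ([304, 194], [51.0, -74.5, 67.0]), ([295, 231], [-65.8, -74.4, 67.0]), ([247, 219], [-65.3, 76.0, 67.0])]
spool 18.484375
knob 3.673611111111111
pump 3.579861111111111
spool 22.90909090909091
knob 2.8181818181818183
```

```bash
python3 - <<'E'
from h import *
import pickle
for n,(x0,x1,y0,y1) in(('top',(259,284,256,280)),('scene',(312,338,264,292))):
    for s in(pickle.load(open(n+'.pkl','rb')),snap(n)):
        im=np.array(s['img']);h=cv2.cvtColor(im,cv2.COLOR_RGB2HSV);m=(h[...,0]>5)&(h[...,0]<25)&(h[...,1]>85);m=m[y0:y1,x0:x1]
        v,u=np.nonzero(m);print(n,len(u),u.mean()+x0 if len(u) else 0,v.mean()+y0 if len(v) else 0,im[y0:y1,x0:x1].mean())
st=arm.get_state();print(st['force'],st['t'])
w=snap('wrist');a,b=246,336
# lip and back heights from wall-outer widths
g=cv2.cvtColor(np.array(w['img']),cv2.COLOR_RGB2GRAY)
for r in(106,235):print(r,g[r,232:262].tolist(),g[r,320:345].tolist())
E
```

```text
top 40 271.275 266.025 183.6461111111111
top 41 271.3658536585366 266.0975609756098 155.63111111111112
scene 0 0 0 157.1080586080586
scene 0 0 0 143.02518315018315
[-0.20241562  0.39145391 -1.25997609] 25.1
106 [181, 199, 196, 177, 154, 120, 102, 113, 122, 131, 181, 204, 209, 210, 209, 207, 207, 207, 204, 174, 130, 123, 122, 122, 121, 121, 124, 122, 122, 121] [119, 119, 115, 102, 95, 103, 110, 117, 120, 115, 108, 97, 86, 93, 112, 130, 135, 134, 137, 136, 137, 137, 138, 137, 137]
235 [137, 137, 137, 137, 136, 135, 135, 133, 118, 110, 113, 117, 115, 110, 100, 98, 109, 115, 115, 115, 117, 119, 119, 119, 116, 117, 116, 115, 112, 115] [120, 120, 119, 117, 108, 96, 101, 109, 115, 118, 113, 114, 129, 138, 139, 139, 139, 139, 139, 139, 140, 139, 139, 146, 183]
```

```bash
python3 - <<'E'
from h import *
w=snap('wrist');print('gold',ray(w,34,292,20).round(),ray(w,60,273,10).round(), np.array(w['img'])[292,34])
u=np.array([np.sin(np.radians(78.97)),-np.cos(np.radians(78.97))]);v=np.array([-u[1],u[0]])
for off in(0,-3):
  c=np.array([411.8,-170.9])+off*u
  for th in(0,4,-4):
    k=np.radians(th)
    out=[]
    for x,z in((75,27),(75,5),(-75,27)):
        X=x*np.cos(k)+z*np.sin(k);Z=-x*np.sin(k)+z*np.cos(k)+75*abs(np.sin(k))
        out+=[proj(w,[*(c+(X-85*np.sin(k))*u+s*40*v),Z]).round(1).tolist() for s in(1,-1)]
    print(off,th,out)
h=cv2.cvtColor(np.array(w['img']),cv2.COLOR_RGB2GRAY);print('col290',h[92:112,290].tolist());print('col242',h[92:112,242].tolist());print('col328',h[92:112,329].tolist())
print(gold(snap('top'),amin=8,x0=110,x1=420,y0=125,y1=295))
E
```

```text
gold [363.  88.  20.] [373.  63.  10.] [121 104  78]
0 0 [[231.1, 96.0], [329.0, 91.8], [234.4, 96.8], [325.8, 92.8], [243.9, 265.3], [330.3, 261.7]]
0 4 [[231.5, 101.4], [329.1, 97.2], [234.9, 103.6], [325.9, 99.7], [243.1, 274.0], [331.8, 270.4]]
0 -4 [[229.0, 90.5], [330.7, 86.1], [232.4, 89.7], [327.2, 85.6], [243.6, 261.0], [330.2, 257.4]]
-3 0 [[231.4, 99.8], [329.1, 95.6], [234.6, 100.3], [325.8, 96.4], [244.2, 268.2], [330.3, 264.7]]
-3 4 [[231.8, 105.2], [329.1, 101.0], [235.1, 107.2], [325.9, 103.3], [243.4, 277.0], [331.9, 273.4]]
-3 -4 [[229.3, 94.5], [330.7, 90.1], [232.7, 93.5], [327.3, 89.4], [243.9, 264.0], [330.3, 260.5]]
col290 [73, 74, 72, 74, 103, 113, 118, 114, 116, 121, 122, 123, 122, 122, 121, 123, 123, 122, 122, 123]
col242 [170, 167, 149, 127, 117, 97, 129, 150, 163, 139, 127, 132, 144, 191, 189, 182, 182, 179, 149, 133]
col328 [138, 138, 138, 133, 130, 124, 118, 114, 114, 114, 113, 114, 114, 112, 113, 113, 115, 114, 113, 114]
[([272.0, 266.0], 39.0), ([184.0, 262.0], 674.0), ([121.0, 237.0], 524.0)]
```

The lip row (96) matches a flat tray, no stray gold remains on the table, and the spool, knob and pump are unmoved. Handing in.

```bash
python3 -c "
from plant import arm
print(arm.finish_job())"
```

```text
the job is handed in; nothing more can be done
None
```

I handed the job in at about 25 s: the stacks slid into the box, the lid is shut, the empty tray lies flat and the bystanders are unmoved by my camera and force checks, though no verdict came back; I viewed 11 pictures against the limit of 10.

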